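Pick the charged source cartridge by weight and seat it in the receiver

ROBOT

A 7-joint arm with a two-finger parallel gripper is mounted at the origin on the work surface. World frame = base frame: x ahead of the robot, y to its left, z up, the work surface at z = 0. Lengths are in m, angles in degrees, forces in N, time in s.
With the tool pointing down it reaches from about 0.425 to 0.875 m from the base axis. Payload 4.7 kg.
Tool frame: the origin (TCP) lies between the finger pads; the fingertips stand 19 mm ahead of it and the grasp point (between the pads) is the TCP (r.tips_ahead is the distance from the TCP to the fingertips, in m); z points along the fingers, y is the direction in which the jaws open and shut (so a half turn about z gives the same grasp; the last joint's range is limited). The gripper opens to 87 mm and grips with 3 to 60 N. Pads are 19 mm wide; open, the fingers measure 117 mm over their backs; the gripper's body (75 mm by 190 mm) begins 51 mm behind the grasp point.
Start: joints at [-63.822, 18.392, -4.016, 83.108, 1.295, 78.541, -3.26], TCP at [0.279, 0.587, 0.218] pointing down, gripper open.
Joint ranges: [-163.93, 163.93], [-17.29, 119.83], [-79.2, 71.16], [3.27, 140.29], [-89.18, 269.18], [5.43, 117.66], [-154.24, 154.24]. Speed limits (degrees/s): [147.25, 147.25, 180, 180, 180, 180, 180].

INTERFACE

Orientations are given as a 3x3 rotation matrix whose columns are the frame's x, y, z axes.
In Python, from rig import status, vision, sign_off, r gives the robot as it stands.
- The arm moves only by the tool arm_command, never from a script. Its argument "moves" is a list of rows, each a list of 7 numbers: the opening, from -1 (shut) to 1 (fully open), then the shift along the tool's x, y, z in cm, then the turn, a rotation vector about the tool's x, y, z in degrees. A call has 1 to 20 rows; each row shifts and turns the commanded pose from where the row before left it, along the tool's axes as they then stand; what a row does not reach is not made up. A row lasts 1/10 s, in which the tool goes at most 50 mm and 8.59 degrees, less where a joint would pass 70% of its speed; a pose out of reach is approached as far as the arm can. A call is refused whole if a number of a shift passes 5 or a number of a turn 8.59, either way. A call with a gripper value outside its range is refused whole. The fingers move at their own pace and stop on an object; "grip_force" is the grip in N (left out, the last holds). Time passes only in rows, so rows that do not move let the fingers close. It gives the time, the measured TCP pose, the force and the opening at its end, in the units of the state.
- status.get_obs(): the state, without advancing time (a new reading comes with each control period).
- vision.read_camera(name): name is "side" or "top" or "wrist"; returns the picture (420x560x3 uint8, red, green, blue); there is no depth.
- vision.camera_model(name): a dict with "K" (3x3 intrinsics, pixels), "cam_to_world" (4x4, takes a point from camera to world coordinates). Camera axes: x right, y up, looking along -z (the intrinsics and any distortion apply to the point x, -y, -z); pixel columns grow to the right and rows downward; lengths in m; the calibration is good to about 2 mm. A picture is of the moment at which its call begins: read the wrist's pose just before it. camera_model takes no time and is no camera call; for the wrist camera it gives the pose at the moment of the call.
- sign_off(): hands the job in, once; it reports no verdict.
The state is a dict: "t": time; "joint_positions": joint angles; "joint_velocities": joint speeds; "tau": joint torques, N m; "eef_pos": TCP position; "eef_rot": TCP orientation; "wrist_force": force on the tool from outside, world axes, zero at the start; "moment": the same for the moment, N m; "opening": finger opening in m.
Only numpy, scipy, OpenCV 4.12 (cv2) and the standard library are available. Lean on these libraries where they do the work, as an engineer would, in place of code of your own. Each camera call takes 0.05 s, during which the arm holds its last target. There are 200 camera calls.

TASK

One of the two closed cartridges in the tray still has its heavy charge. Lift the blue-capped one clear of the tray, set it back down, then lift the yellow-capped one, and so feel which is heavier. Fit the heavier one upright in the bore of the grey receiver and press it gently down until the brass follower is fully home, let go, and leave the lighter one standing in the tray and the jar, wrench and flange where they are.

Things in the scene. Friction and masses are not known exactly. Their poses are not given: they have to be found in the camera images.
- tray: fixed shallow aluminium tray, 100 mm (its x) by 170 mm (its y), walls 4 mm thick, rim 20 mm high, floor 4 mm above the bench; origin at the centre of its underside, z up. The cartridges stand in it 84 mm apart on its y axis, 42 mm either side of its middle
- blue: closed round steel cartridge with a blue cap. 38 mm diameter all the way up, 110 mm tall; origin at the centre of its underside, z up its axis; foot bevelled 3 mm. Holds a loose unseen charge: one cartridge weighs 0.48 to 0.65 kg in all, the other 0.20 to 0.32 kg; colour does not tell which. Stands upright on the tray's floor, 4 mm above the bench; grip it by the sides near the cap
- yellow: closed round steel cartridge with a yellow cap. 38 mm diameter all the way up, 110 mm tall; origin at the centre of its underside, z up its axis; foot bevelled 3 mm. Holds a loose unseen charge: one cartridge weighs 0.48 to 0.65 kg in all, the other 0.20 to 0.32 kg; colour does not tell which. Stands upright on the tray's floor, 4 mm above the bench; grip it by the sides near the cap
- receiver: fixed grey block 90 x 90 x 62 mm with a vertical round bore through its middle, 1 to 2 mm wider than a cartridge, mouth bevelled 3 mm; origin at the centre of its underside, z up, the bore on its z axis with its mouth 62 mm up. A brass follower lies in the bore and the cartridge comes to rest on it. More than 35 N on the receiver (block or follower) damages it
- follower (a joint): push of the brass follower down its 14 mm travel, in m: 0 up, 0.014 on its hard stop; starts at 0 to 0.005. Drag about 9 N (cartridge weight included) plus 1.5 N per 10 mm/s; it stays where pushed. On the stop its top, the cartridge's underside, is 20 to 34 mm above the bench: the height differs each time and has to be felt; as found the top is 9 to 14 mm higher than that
- jar: amber glass jar with white lid, 52 mm diameter, 85 mm tall, origin at the centre of its underside; a bystander
- wrench: steel wrench, 160 mm long, lying flat along its x axis; a bystander
- flange: round steel blank flange, 70 mm diameter, 17 mm high, origin at the centre of its underside; a bystander
Things that resemble listed ones, but are neither listed nor needed, are in the scene too. Leave any brown or purple look-alike of the blue alone.

How it is judged:
By the outcome, as a careful person would: the job done as asked, in the order asked, and still so for the second after the job is handed in, with the robot touching nothing.
It also fails if it takes over 72 s, if anything falls off the work surface, if the arm or the gripper's body presses on something with over 40 N, if the wrist force passes 120 N, or if a joint passes its speed limit or range.

## Working session

There is one attempt and no reset: what is moved stays moved. The work goes in short steps, Python scripts to look and compute and a tool call to move; the robot and the scene stay as the last step left them, time stands still between calls to the robot, and variables do not carry over. Pictures are saved under pics/ and viewed, about 8 in all and at most 12, crops included, and the job is handed in when it is done.

Besides the shell and the picture viewer there is one more tool, called as name(argument=value, ...), one argument or row to a line, values as JSON. arm_command: Moves the arm, as the interface text tells. Its arguments: {"type":"object","properties":{"moves":{"type":"array","items":{"type":"array","items":{"type":"number"}}},"grip_force":{"type":"number"}},"required":["moves"]}

```bash
mkdir -p pics; ls
python3 - <<'E'
from rig import status, vision, r
import cv2,numpy as np
o=status.get_obs()
for k,v in o.items(): print(k,np.round(v,4).tolist())
for n in("top","side"):
    m=vision.camera_model(n); print(n,{k:np.round(v,4).tolist() if not isinstance(v,str) else v for k,v in m.items()})
    cv2.imwrite(f"pics/{n}1.png",cv2.resize(cv2.cvtColor(vision.read_camera(n),cv2.COLOR_RGB2BGR),(800,600)))
E
```

```text
pics
t 0.0
joint_positions [-63.8207, 18.437, -4.0167, 83.1745, 1.2939, 78.5419, -3.261]
joint_velocities [-0.006, -0.0694, -0.0373, -0.0477, -0.0154, 0.1002, -0.137]
tau [0.0002, -49.1277, -0.4041, -31.2529, -0.064, 0.0437, 0.0002]
eef_pos [0.2783, 0.5868, 0.2165]
eef_rot [[-0.9036, 0.4285, -0.0007], [0.4285, 0.9036, -0.0017], [-0.0001, -0.0019, -1.0]]
wrist_force [-0.9101, -1.3869, 0.3445]
moment [0.017, -0.0575, -0.0025]
opening 0.0867
top {'K': [[499.3926, 0.0, 282.2707], [0.0, 499.3926, 210.2008], [0.0, 0.0, 1.0]], 'cam_to_world': [[-0.0057, 0.9978, -0.0668, 0.542], [-1.0, -0.0056, 0.002, -0.0107], [0.0016, 0.0668, 0.9978, 0.9132], [0.0, 0.0, 0.0, 1.0]]}
side {'K': [[503.214, 0.0, 272.9082], [0.0, 503.214, 207.04], [0.0, 0.0, 1.0]], 'cam_to_world': [[-0.9576, 0.2104, -0.1969, 0.4139], [-0.288, -0.6784, 0.6759, 0.6014], [0.0086, 0.7039, 0.7102, 0.7], [0.0, 0.0, 0.0, 1.0]]}
```

View pics/top1.png

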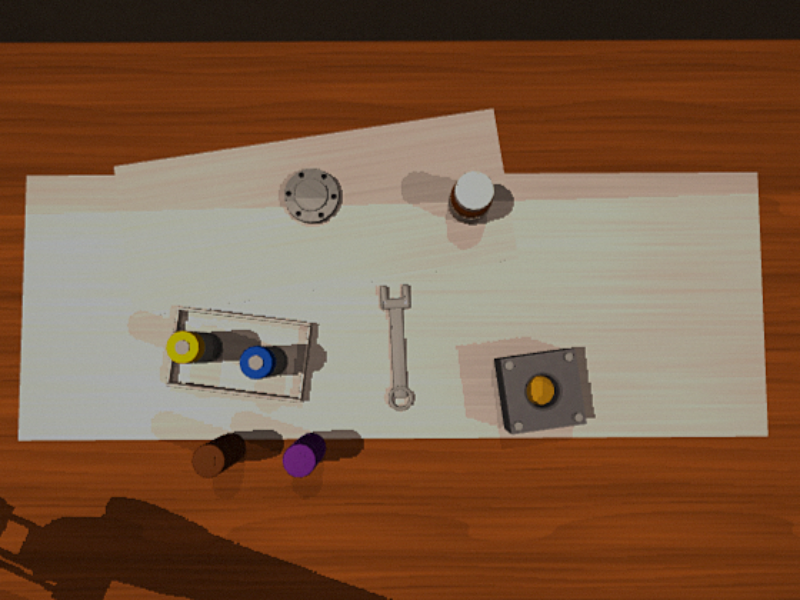

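View pics/side1.png

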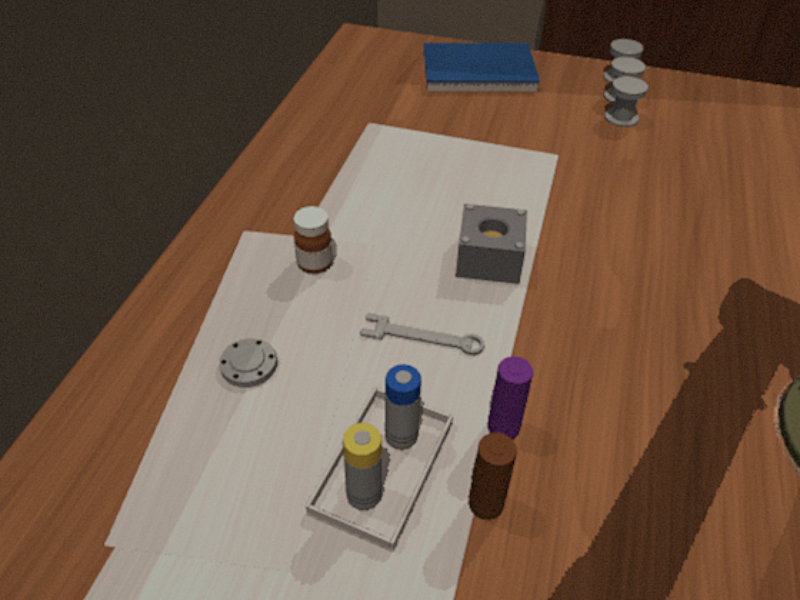

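Top view (800×600): yellow cap at (183,347), blue cap at (257,362), both in the tray; the receiver bore is at (541,390). The brown (211,459) and purple (304,454) cylinders stand outside the tray and are the look-alikes. The blue candidates are (257,362), which is blue-capped and in the tray so it fits, and the purple one at (304,454), which doesn't. I'll confirm this in an enlarged crop.

```bash
cat > h.py <<'E'
import numpy as np,cv2
from rig import status,vision,r
def proj(n,P,m=None):
    m=m or vision.camera_model(n); T=np.linalg.inv(m["cam_to_world"])
    p=(T[:3,:3]@np.atleast_2d(P).T).T+T[:3,3]; p=p*[1,-1,-1]
    q=(np.array(m["K"])@p.T).T; return q[:,:2]/q[:,2:]
def ray(n,uv,z,m=None):
    m=m or vision.camera_model(n); T=np.array(m["cam_to_world"])
    d=np.linalg.inv(m["K"])@[uv[0],uv[1],1]; d=T[:3,:3]@(d*[1,-1,-1]); c=T[:3,3]
    return c+d*(z-c[2])/d[2]
def rgb(n): return vision.read_camera(n)
E
python3 - <<'E'
from h import *
im={n:rgb(n) for n in("top","side")}
for n in im: np.save(f"pics/{n}.npy",im[n])
for n in im:
    hsv=cv2.cvtColor(im[n],cv2.COLOR_RGB2HSV)
    for c,lo,hi in(("yellow",(24,150,90),(34,255,255)),("blue",(105,150,60),(120,255,255))):
        m=cv2.inRange(hsv,lo,hi)
        k,l,s,ce=cv2.connectedComponentsWithStats(m)
        for i in range(1,k):
            if s[i,4]>60: print(n,c,s[i],ce[i].round(1),ray(n,ce[i],.114).round(4))
t=im["top"];bgr=lambda a:cv2.cvtColor(a,cv2.COLOR_RGB2BGR)
a=cv2.resize(bgr(t[205:305,105:235]),None,fx=3,fy=3,interpolation=cv2.INTER_CUBIC)   # 390x300
b=cv2.resize(bgr(t[235:310,335:425]),None,fx=4,fy=4,interpolation=cv2.INTER_CUBIC)   # 360x300
s=im["side"]
c=cv2.resize(bgr(s[240:340,225:355]),None,fx=3,fy=3,interpolation=cv2.INTER_CUBIC)
d=cv2.resize(bgr(s[135:210,300:390]),None,fx=4,fy=4,interpolation=cv2.INTER_CUBIC)
cv2.imwrite("pics/crop.png",np.vstack([np.hstack([a,b]),np.hstack([c,d])]))
E
```

```text
top yellow [116 231  23  23 314] [127.2 242.6] [0.5452 0.2355 0.114 ]
top blue [168 242  23  23 324] [179.  253.2] [0.5277 0.1527 0.114 ]
side yellow [241 296  26  23 297] [252.9 307. ] [0.5471 0.2364 0.114 ]
side blue [ 297   31   80   26 1592] [335.   43.7] [ 0.5933 -0.5345  0.114 ]
side blue [270 256  24  28 438] [281.3 270.1] [0.5275 0.1641 0.114 ]
```

View pics/crop.png

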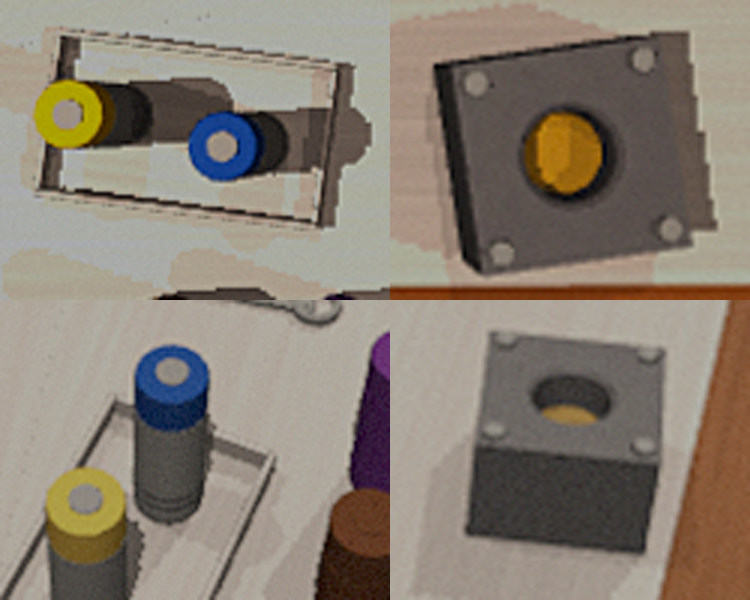

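Run:
```python
from h import *
f=lambda x,y,s,ox,oy:((x+.5)/s-.5+ox,(y+.5)/s-.5+oy)
for c,t,s in(("yellow",f(68,114,3,105,205),f(86,198,3,225,240)),("blue",f(222,146,3,105,205),f(171.5,72,3,225,240))):
    print(c,ray("top",t,.114).round(4),ray("side",s,.114).round(4))
R=[f(x-390,y,4,335,235) for x,y in((476,83),(643,59),(671,229),(502,252))]
S=[f(x-390,y-300,4,300,135) for x,y in((649,353),(505,338),(494,430),(644,445))]
a=np.array([ray("top",p,.062) for p in R]);b=np.array([ray("side",p,.062) for p in S])
print(a.round(4),a.mean(0).round(4));print(b.round(4),b.mean(0).round(4))
print("bore ellipse",ray("top",f(570-390,153,4,335,235),.062).round(4),ray("side",f(571-390,399-300,4,300,135),.062).round(4))
# tray rim corners outer, z .02
T=[ray("top",f(x,y,3,105,205),.02) for x,y in((53,30),(345,65),(325,227),(38,193))]
print(np.round(T,4),np.mean(T,0).round(4))
for c,u in(("purple",(304,454)),("brown",(211,459)),("jar",(474,190)),("wr",(396,290)),("wr",(400,398))): print(c,ray("top",np.array(u)*.7,.11 if c!="wr" else .008).round(3))
# sanity dims
print([np.linalg.norm(a[i]-a[i-1]).round(4) for i in range(4)],[np.linalg.norm(T[i]-T[i-1]).round(4) for i in range(4)])
```

```text
yellow [0.545  0.2353 0.114 ] [0.5472 0.2341 0.114 ]
blue [0.5275 0.1532 0.114 ] [0.53   0.1524 0.114 ]
[[ 0.5214 -0.1374  0.062 ]
 [ 0.5312 -0.2086  0.062 ]
 [ 0.4595 -0.2189  0.062 ]
 [ 0.4503 -0.1473  0.062 ]] [ 0.4906 -0.1781  0.062 ]
[[ 0.4625 -0.2223  0.062 ]
 [ 0.5348 -0.2125  0.062 ]
 [ 0.5246 -0.1405  0.062 ]
 [ 0.4531 -0.1513  0.062 ]] [ 0.4937 -0.1816  0.062 ]
bore ellipse [ 0.4917 -0.1768  0.062 ] [ 0.4933 -0.1748  0.062 ]
[[0.5954 0.2739 0.02  ]
 [0.5735 0.0996 0.02  ]
 [0.4777 0.1112 0.02  ]
 [0.4987 0.2813 0.02  ]] [0.5363 0.1915 0.02  ]
purple [0.425 0.099 0.11 ]
brown [0.42  0.202 0.11 ]
jar [ 0.721 -0.094  0.11 ]
wr [ 0.616 -0.003  0.008]
wr [ 0.479 -0.008  0.008]
[np.float64(0.0718), np.float64(0.0718), np.float64(0.0724), np.float64(0.0722)] [np.float64(0.097), np.float64(0.1757), np.float64(0.0965), np.float64(0.1714)]
```

Blue is at about (0.5285, 0.153), yellow at (0.546, 0.235), and the two are 84 mm apart as they should be. The receiver is at about (0.492, -0.180), and its screws form a regular 72 mm square. The crop shows the blue-capped steel cartridge in the tray, with purple and brown outside it. I'll turn the jaws across the tray and travel to above blue.

arm_command(
  moves=[
    [1,0,0,0,0,0,8.5],
    [1,0,0,0,0,0,8.5],
    [1,0,0,0,0,0,8.5],
    [1,0,0,0,0,0,8.5],
    [1,0,0,0,0,0,8.5],
    [1,0,0,0,0,0,8.5],
    [1,0,0,0,0,0,8.5],
    [1,0,0,0,0,0,8.5],
    [1,0,0,0,0,0,8.5],
  ],
)

```text
t: 1.1
eef_pos: [0.2784, 0.5872, 0.2173]
eef_rot: [[0.212, 0.977, -0.0], [0.977, -0.212, -0.0], [-0.001, -0.0, -1.0]]
wrist_force: [0.9, 0.7, 1.3]
opening: 0.0871
```

arm_command(
  moves=[
    [0.6,-2,2,0,0,0,0],
    [0.6,-3.1,2.8,0,0,0,0],
    [0.6,-3.1,2.8,0,0,0,0],
    [0.6,-3.1,2.8,0,0,0,0],
    [0.6,-3.1,2.8,0,0,0,0],
    [0.6,-3.1,2.8,0,0,0,0],
    [0.6,-3.1,2.8,0,0,0,0],
    [0.6,-3.1,2.8,0,0,0,0],
    [0.6,-3.1,2.8,0,0,0,0],
    [0.6,-3.1,2.8,0,0,0,0],
    [0.6,-3.1,2.8,0,0,0,0],
    [0.6,-3.1,2.6,0,0,0,0],
    [0.6,-2,1,0,0,0,0],
    [0.6,0,0,0,0,0,0],
    [0.6,0,0,0,0,0,0],
    [0.6,0,0,0,0,0,0],
  ],
)

```text
t: 2.7
eef_pos: [0.5283, 0.1472, 0.2174]
eef_rot: [[0.203, 0.979, -0.001], [0.979, -0.203, 0.001], [0.001, -0.001, -1.0]]
wrist_force: [0.7, 0.4, -0.1]
opening: 0.0692
```

Run:
```python
from h import *
o=status.get_obs(); m=vision.camera_model("wrist"); w=rgb("wrist")
print(o["t"],o["eef_pos"],np.round(o["eef_rot"],3).tolist(),o["opening"],o["wrist_force"])
print(np.round(m["cam_to_world"],4).tolist(),np.round(m["K"],1).tolist())
b=cv2.cvtColor(w,cv2.COLOR_RGB2BGR)
for P in((.5285,.153,.114),(.546,.235,.114)): print(proj("wrist",P,m).round(1))
cv2.imwrite("pics/w1.png",b)
```

```text
2.7 [0.52832812 0.14715401 0.21737637] [[0.203, 0.979, -0.001], [0.979, -0.203, 0.001], [0.001, -0.001, -1.0]] 0.06921518039435876 [ 0.6529702   0.41275741 -0.09376625]
[[0.9792, 0.1946, 0.0578, 0.5441], [-0.203, 0.9383, 0.28, 0.2239], [0.0003, -0.2859, 0.9583, 0.3848], [0.0, 0.0, 0.0, 1.0]] [[311.2, 0.0, 280.3], [0.0, 311.2, 210.9], [0.0, 0.0, 1.0]]
[[279.2 202.2]]
[[279.7 103.8]]
```

View pics/w1.png

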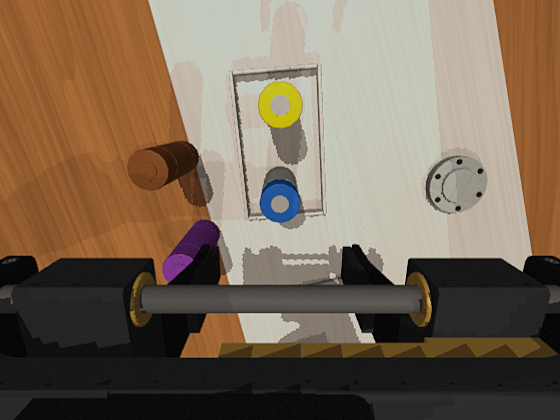

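The wrist view shows blue at (279,203) and yellow at (280,104), within 1 mm of my estimates. Purple (190,250) and brown (160,165) are outside the tray and clear of the fingers. I'll descend and grasp blue.

arm_command(
  moves=[
    [0.6,0.5,-0.1,2,0,0,0],
    [0.6,0,0,2.5,0,0,0],
    [0.6,0,0,2.5,0,0,0],
    [0.6,0,0,2,0,0,0],
    [0.6,0,0,2,0,0,0],
    [0.6,0,0,1,0,0,0],
    [0.6,0,0,0.5,0,0,0],
    [0.6,0,0,0,0,0,0],
    [0.6,0,0,0,0,0,0],
    [0.6,0,0,0,0,0,0],
  ],
)

```text
t: 3.75
eef_pos: [0.5298, 0.1508, 0.0936]
eef_rot: [[0.206, 0.979, 0.002], [0.979, -0.206, 0.001], [0.001, 0.002, -1.0]]
wrist_force: [-0.3, -0.2, -0.7]
opening: 0.0697
```

arm_command(
  grip_force=30,
  moves=[
    [-1,0,0,0,0,0,0],
    [-1,0,0,0,0,0,0],
    [-1,0,0,0,0,0,0],
    [-1,0,0,0,0,0,0],
    [-1,0,0,0,0,0,0],
    [-1,0,0,0,0,0,0],
    [-1,0,0,0,0,0,0],
    [-1,0,0,0,0,0,0],
    [-1,0,0,0,0,0,0],
    [-1,0,0,0,0,0,0],
  ],
)

```text
t: 4.75
eef_pos: [0.5289, 0.1505, 0.0926]
eef_rot: [[0.206, 0.979, -0.0], [0.979, -0.206, 0.0], [0.0, -0.0, -1.0]]
wrist_force: [-1.3, 0.4, 0.8]
opening: 0.0368
```

arm_command(
  moves=[
    [-1,0,0,-0.5,0,0,0],
    [-1,0,0,-1,0,0,0],
    [-1,0,0,-1.5,0,0,0],
    [-1,0,0,-1.5,0,0,0],
    [-1,0,0,-1,0,0,0],
    [-1,0,0,-0.5,0,0,0],
    [-1,0,0,0,0,0,0],
    [-1,0,0,0,0,0,0],
    [-1,0,0,0,0,0,0],
    [-1,0,0,0,0,0,0],
    [-1,0,0,0,0,0,0],
    [-1,0,0,0,0,0,0],
  ],
)

```text
t: 5.95
eef_pos: [0.5289, 0.1504, 0.1523]
eef_rot: [[0.206, 0.979, -0.0], [0.979, -0.206, -0.0], [-0.0, -0.0, -1.0]]
wrist_force: [0.7, -0.6, -5.2]
opening: 0.0373
```

arm_command(
  moves=[
    [-1,0,0,0,0,0,0],
    [-1,0,0,0,0,0,0],
  ],
)

```text
t: 6.15
eef_pos: [0.529, 0.1505, 0.1525]
eef_rot: [[0.206, 0.979, -0.0], [0.979, -0.206, 0.0], [0.0, -0.0, -1.0]]
wrist_force: [0.3, -0.5, -5.7]
opening: 0.037
```

arm_command(
  moves=[
    [-1,0,0,0,0,0,0],
    [-1,0,0,0,0,0,0],
  ],
)

```text
t: 6.35
eef_pos: [0.529, 0.1504, 0.1526]
eef_rot: [[0.206, 0.979, 0.0], [0.979, -0.206, 0.0], [0.0, 0.0, -1.0]]
wrist_force: [1.0, 0.1, -5.7]
opening: 0.0371
```

Run:
```python
from h import *
w=rgb("wrist"); s=rgb("side"); o=status.get_obs(); print(o["t"],o["wrist_force"],o["tau"],o["moment"])
cv2.imwrite("pics/s2.png",cv2.cvtColor(np.hstack([s[150:400,150:450],w[50:300,130:430]]),cv2.COLOR_RGB2BGR))
```

```text
6.45 [ 0.46948461 -0.33232716 -6.26812237] [-2.38365228e-04 -3.78617263e+01  2.41181977e+00 -3.25521934e+01
 -7.41204573e-02 -2.63073998e-03 -2.18768866e-05] [-0.11172703  0.09285735  0.01888694]
```

View pics/s2.png

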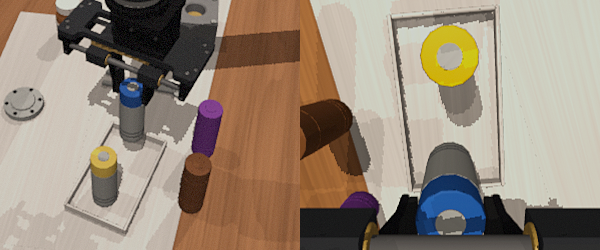

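Blue hangs clear of the tray, and the wrist reads about -5.7 N (roughly 0.58 kg). I'll set it back down.

arm_command(
  moves=[
    [-1,0,0,1.5,0,0,0],
    [-1,0,0,1.5,0,0,0],
    [-1,0,0,1.5,0,0,0],
    [-1,0,0,0.7,0,0,0],
    [-1,0,0,0.4,0,0,0],
    [-1,0,0,0.2,0,0,0],
    [-1,0,0,0.1,0,0,0],
    [-1,0,0,0.1,0,0,0],
    [-1,0,0,0,0,0,0],
    [-1,0,0,0,0,0,0],
    [-1,0,0,0,0,0,0],
  ],
)

```text
t: 7.55
eef_pos: [0.5292, 0.1505, 0.0928]
eef_rot: [[0.206, 0.979, 0.0], [0.979, -0.206, 0.0], [0.0, 0.0, -1.0]]
wrist_force: [-0.2, 0.2, -6.7]
opening: 0.037
```

arm_command(
  moves=[
    [0.6,0,0,0,0,0,0],
    [0.6,0,0,0,0,0,0],
    [0.6,0,0,0,0,0,0],
    [0.6,0,0,0,0,0,0],
    [0.6,0,0,0,0,0,0],
    [0.6,0,0,0,0,0,0],
    [0.6,0,0,0,0,0,0],
    [0.6,0,0,0,0,0,0],
  ],
)

```text
t: 8.35
eef_pos: [0.529, 0.1505, 0.0926]
eef_rot: [[0.206, 0.979, 0.0], [0.979, -0.206, 0.0], [0.0, 0.0, -1.0]]
wrist_force: [0.3, -0.5, 0.0]
opening: 0.0694
```

arm_command(
  moves=[
    [0.6,0,0,-1,0,0,0],
    [0.6,0,0,-3,0,0,0],
    [0.6,0,0,-3,0,0,0],
    [0.6,0,0,-1,0,0,0],
    [0.6,2.0,0,0,0,0,0],
    [0.6,2.5,0,0,0,0,0],
    [0.6,2.5,0,0,0,0,0],
    [0.6,1.55,0,0,0,0,0],
    [0.6,0,0,0,0,0,0],
    [0.6,0,0,0,0,0,0],
    [0.6,0,0,2,0,0,0],
    [0.6,0,0,2.5,0,0,0],
    [0.6,0,0,2,0,0,0],
    [0.6,0,0,1,0,0,0],
    [0.6,0,0,0.5,0,0,0],
    [0.6,0,0,0,0,0,0],
    [0.6,0,0,0,0,0,0],
  ],
)

```text
t: 10.05
eef_pos: [0.5474, 0.2341, 0.0936]
eef_rot: [[0.206, 0.979, 0.001], [0.979, -0.206, 0.001], [0.001, 0.001, -1.0]]
wrist_force: [-0.0, 0.1, 0.0]
opening: 0.0697
```

arm_command(
  moves=[
    [-1,0,0,0,0,0,0],
    [-1,0,0,0,0,0,0],
    [-1,0,0,0,0,0,0],
    [-1,0,0,0,0,0,0],
    [-1,0,0,0,0,0,0],
    [-1,0,0,0,0,0,0],
    [-1,0,0,0,0,0,0],
    [-1,0,0,0,0,0,0],
    [-1,0,0,0,0,0,0],
  ],
)

```text
t: 10.95
eef_pos: [0.5466, 0.2342, 0.0926]
eef_rot: [[0.206, 0.979, -0.0], [0.979, -0.206, 0.0], [0.0, -0.0, -1.0]]
wrist_force: [-1.6, 0.5, 1.0]
opening: 0.0371
```

arm_command(
  moves=[
    [-1,0,0,-0.5,0,0,0],
    [-1,0,0,-1,0,0,0],
    [-1,0,0,-1.5,0,0,0],
    [-1,0,0,-1.5,0,0,0],
    [-1,0,0,-1,0,0,0],
    [-1,0,0,-0.5,0,0,0],
    [-1,0,0,0,0,0,0],
    [-1,0,0,0,0,0,0],
    [-1,0,0,0,0,0,0],
    [-1,0,0,0,0,0,0],
    [-1,0,0,0,0,0,0],
    [-1,0,0,0,0,0,0],
  ],
)

```text
t: 12.15
eef_pos: [0.5465, 0.234, 0.1523]
eef_rot: [[0.206, 0.979, -0.0], [0.979, -0.206, -0.0], [-0.0, -0.0, -1.0]]
wrist_force: [0.3, 0.2, -3.5]
opening: 0.0366
```

arm_command(
  moves=[
    [-1,0,0,0,0,0,0],
    [-1,0,0,0,0,0,0],
  ],
)

```text
t: 12.35
eef_pos: [0.5466, 0.2341, 0.1525]
eef_rot: [[0.206, 0.979, 0.0], [0.979, -0.206, -0.0], [-0.0, 0.0, -1.0]]
wrist_force: [-0.3, -0.1, -2.9]
opening: 0.0366
```

arm_command(
  moves=[
    [-1,0,0,0,0,0,0],
    [-1,0,0,0,0,0,0],
  ],
)

```text
t: 12.55
eef_pos: [0.5466, 0.2341, 0.1526]
eef_rot: [[0.206, 0.979, 0.0], [0.979, -0.206, 0.0], [0.0, 0.0, -1.0]]
wrist_force: [-0.1, -0.5, -2.9]
opening: 0.0372
```

Run:
```python
from h import *
w=rgb("wrist"); s=rgb("side"); o=status.get_obs(); print(o["t"],o["eef_pos"],o["wrist_force"])
cv2.imwrite("pics/s3.png",cv2.cvtColor(np.hstack([s[150:400,150:450],w[50:300,130:430]]),cv2.COLOR_RGB2BGR))
```

```text
12.65 [0.54663143 0.23411174 0.15261634] [-0.8151577   0.45738611 -3.05244882]
```

View pics/s3.png

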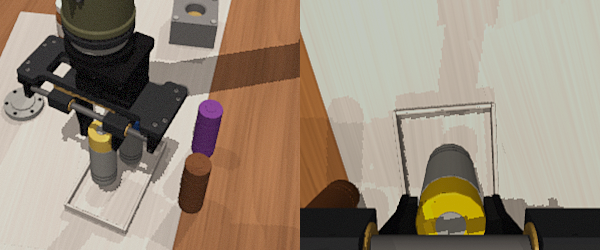

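Yellow hangs clear in the jaws at about -3.0 N (0.31 kg), against about -5.8 N for blue, so blue is the heavier one. I'll put yellow back, move away, and fetch blue.

arm_command(
  moves=[
    [-1,0,0,1.5,0,0,0],
    [-1,0,0,1.5,0,0,0],
    [-1,0,0,1.5,0,0,0],
    [-1,0,0,0.7,0,0,0],
    [-1,0,0,0.4,0,0,0],
    [-1,0,0,0.2,0,0,0],
    [-1,0,0,0.1,0,0,0],
    [-1,0,0,0.1,0,0,0],
    [-1,0,0,0,0,0,0],
    [-1,0,0,0,0,0,0],
    [-1,0,0,0,0,0,0],
  ],
)

```text
t: 13.75
eef_pos: [0.5468, 0.2342, 0.0928]
eef_rot: [[0.206, 0.979, 0.0], [0.979, -0.206, 0.0], [0.0, 0.0, -1.0]]
wrist_force: [-0.2, -0.1, -3.6]
opening: 0.037
```

arm_command(
  moves=[
    [0.6,0,0,0,0,0,0],
    [0.6,0,0,0,0,0,0],
    [0.6,0,0,0,0,0,0],
    [0.6,0,0,0,0,0,0],
    [0.6,0,0,0,0,0,0],
    [0.6,0,0,0,0,0,0],
    [0.6,0,0,0,0,0,0],
    [0.6,0,0,-1,0,0,0],
    [0.6,0,0,-3,0,0,0],
    [0.6,0,0,-3,0,0,0],
    [0.6,0,0,-1,0,0,0],
    [0.6,-2.0,0,0,0,0,0],
    [0.6,-2.5,0,0,0,0,0],
    [0.6,-2.5,0,0,0,0,0],
    [0.6,-1.55,0,0,0,0,0],
    [0.6,0,0,0,0,0,0],
    [0.6,0,0,0,0,0,0],
  ],
)

```text
t: 15.45
eef_pos: [0.5287, 0.1508, 0.1722]
eef_rot: [[0.206, 0.979, -0.0], [0.979, -0.206, 0.001], [0.001, -0.001, -1.0]]
wrist_force: [0.1, 0.0, -0.5]
opening: 0.0695
```

arm_command(
  moves=[
    [0.6,0,0,2,0,0,0],
    [0.6,0,0,2.5,0,0,0],
    [0.6,0,0,2,0,0,0],
    [0.6,0,0,1,0,0,0],
    [0.6,0,0,0.5,0,0,0],
    [0.6,0,0,0,0,0,0],
    [0.6,0,0,0,0,0,0],
    [-1,0,0,0,0,0,0],
    [-1,0,0,0,0,0,0],
    [-1,0,0,0,0,0,0],
    [-1,0,0,0,0,0,0],
    [-1,0,0,0,0,0,0],
    [-1,0,0,0,0,0,0],
    [-1,0,0,0,0,0,0],
    [-1,0,0,0,0,0,0],
    [-1,0,0,0,0,0,0],
  ],
)

```text
t: 17.05
eef_pos: [0.529, 0.1506, 0.0927]
eef_rot: [[0.206, 0.979, 0.0], [0.979, -0.206, 0.0], [0.0, -0.0, -1.0]]
wrist_force: [-1.2, -0.3, 2.7]
opening: 0.0372
```

arm_command(
  grip_force=40,
  moves=[
    [-1,0,0,0,0,0,0],
    [-1,0,0,-1,0,0,0],
    [-1,0,0,-2,0,0,0],
    [-1,0,0,-3,0,0,0],
    [-1,0,0,-3,0,0,0],
    [-1,0,0,-1,0,0,0],
    [-1,0,0,0,0,0,0],
  ],
)

```text
t: 17.75
eef_pos: [0.5297, 0.1506, 0.1935]
eef_rot: [[0.206, 0.979, 0.002], [0.979, -0.206, 0.001], [0.001, 0.002, -1.0]]
wrist_force: [-0.8, 0.4, -6.0]
opening: 0.0367
```

arm_command(
  moves=[
    [-1,-1.3,0.2,0,0,0,0],
    [-1,-2.5,0.2,0,0,0,0],
    [-1,-3,0.2,0,0,0,0],
    [-1,-3,0.2,0,0,0,0],
    [-1,-3,0.2,0,0,0,0],
    [-1,-3,0.2,0,0,0,0],
    [-1,-3,0.2,0,0,0,0],
    [-1,-3,0.2,0,0,0,0],
    [-1,-3,0.2,0,0,0,0],
    [-1,-3,0.2,0,0,0,0],
    [-1,-3,0.2,0,0,0,0],
    [-1,-3,0.2,0,0,0,0],
    [-1,-3,0.2,0,0,0,0],
    [-1,-2.5,0.2,0,0,0,0],
    [-1,-2,0.2,0,0,0,0],
    [-1,-1,0.2,0,0,0,0],
    [-1,0,0,0,0,0,0],
    [-1,0,0,0,0,0,0],
    [-1,0,0,0,0,0,0],
    [-1,0,0,0,0,0,0],
  ],
)

```text
t: 19.75
eef_pos: [0.4737, -0.2687, 0.1924]
eef_rot: [[0.204, 0.979, -0.0], [0.979, -0.204, 0.001], [0.001, -0.0, -1.0]]
wrist_force: [-0.2, 0.1, -5.1]
opening: 0.0367
```

Run:
```python
from h import *
m=vision.camera_model("wrist"); o=status.get_obs(); w=rgb("wrist"); s=rgb("side"); 
print(o["t"],o["eef_pos"],o["wrist_force"],np.round(m["cam_to_world"],4).tolist())
np.save("pics/w4.npy",w); import pickle; pickle.dump((m,o),open("pics/w4.pkl","wb"))
cv2.imwrite("pics/w4.png",cv2.resize(cv2.cvtColor(w,cv2.COLOR_RGB2BGR)[90:360,180:440],None,fx=2.2,fy=2.2,interpolation=cv2.INTER_CUBIC))
print(proj("wrist",[(.492,-.18,.062)],m))
```

```text
19.75 [ 0.47374948 -0.26870227  0.1923737 ] [-0.20495585  0.11609197 -5.13554502] [[0.9791, 0.195, 0.0575, 0.4894], [-0.2033, 0.9382, 0.2799, -0.192], [0.0007, -0.2858, 0.9583, 0.3597], [0.0, 0.0, 0.0, 1.0]]
[[280.1163045  103.97674983]]
```

View pics/w4.png

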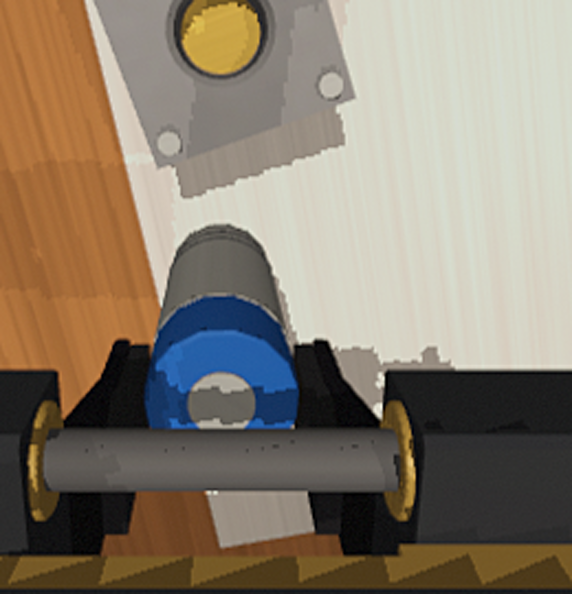

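The wrist view shows the bore at full-image (280,104), as predicted, and blue held upright with its cap top edge at about crop row 331. I'll fit the bore rim, screws and cap against the model.

Run:
```python
from h import *
import pickle
from scipy.optimize import least_squares
w=np.load("pics/w4.npy"); m,o=pickle.load(open("pics/w4.pkl","rb"))
g=cv2.cvtColor(w,cv2.COLOR_RGB2GRAY)
# screws: predicted from top+side estimate
S=np.array([[.523,-.139,.063],[.533,-.2105,.063],[.461,-.2205,.063],[.4517,-.149,.063]])
for P in S:
    u,v=proj("wrist",P,m)[0]; x0,y0=int(u)-12,int(v)-12
    if y0<0: print("out",u,v); continue
    p=g[y0:y0+25,x0:x0+25].astype(int); bg=np.median(p)
    k,l,s,c=cv2.connectedComponentsWithStats(((p>bg+18)).astype(np.uint8))
    for i in range(1,k):
        if 15<s[i,4]<200: print("screw",P,(u.round(1),v.round(1)),s[i,4],(c[i]+[x0,y0]).round(1),ray("wrist",c[i]+[x0,y0],.063,m).round(4))
# bore: dark wall ring edge by radial profile around the mouth
c0=np.array([280.,103.7])
pts=[]
for a in np.linspace(0,2*np.pi,72,endpoint=False):
    rr=np.arange(12,32,.25); q=c0+np.outer(rr,[np.cos(a),np.sin(a)])
    pr=cv2.remap(cv2.GaussianBlur(g,(3,3),0),q[:,0].astype(np.float32)[None],q[:,1].astype(np.float32)[None],1)[0].astype(float)
    d=pr[6:]-pr[:-6]; i=len(d)-1-np.argmax(d[::-1]); pts.append((q[i+3],rr[i+3],d.max()))
print([float(p[1].round(1)) for p in pts])
E_=cv2.fitEllipse(np.array([p[0] for p in pts if p[2]>15],np.float32)); print(E_, ray("wrist",E_[0],.062,m).round(4))
# cap rows
R=np.array(o["eef_rot"]);T=np.array(o["eef_pos"])
for e in(-.004,0,.004):
    P=T+R[:,0]*(e+.019)
    A=T+R[:,0]*e
    print(e,"cap front",proj("wrist",P+[0,0,.0213],m).round(1),"foot-top front",proj("wrist",P+[0,0,-.0857],m).round(1),"disc ctr",proj("wrist",A+[0,0,.0213],m).round(1))
for c in(274,280,286):print(c,[tuple(w[y,c]) for y in range(236,246)],g[185:203,c])
```

```text
screw [ 0.523 -0.139  0.063] (np.float64(305.7), np.float64(46.9)) 52 [298.   35.6] [ 0.5181 -0.1292  0.063 ]
screw [ 0.523 -0.139  0.063] (np.float64(305.7), np.float64(46.9)) 54 [315.7  40.3] [ 0.5323 -0.1358  0.063 ]
screw [ 0.523 -0.139  0.063] (np.float64(305.7), np.float64(46.9)) 119 [305.5  45.8] [ 0.5229 -0.1381  0.063 ]
screw [ 0.533  -0.2105  0.063 ] (np.float64(330.4), np.float64(128.6)) 130 [339.2 129.1] [ 0.5409 -0.2126  0.063 ]
screw [ 0.533  -0.2105  0.063 ] (np.float64(330.4), np.float64(128.6)) 95 [330.1 128.2] [ 0.5328 -0.2101  0.063 ]
screw [ 0.461  -0.2205  0.063 ] (np.float64(256.7), np.float64(155.3)) 107 [247.9 161.4] [ 0.4515 -0.2243  0.063 ]
screw [ 0.461  -0.2205  0.063 ] (np.float64(256.7), np.float64(155.3)) 85 [256.4 154.8] [ 0.4608 -0.22    0.063 ]
screw [ 0.4517 -0.149   0.063 ] (np.float64(228.2), np.float64(77.4)) 42 [220.3  66.5] [ 0.4471 -0.139   0.063 ]
screw [ 0.4517 -0.149   0.063 ] (np.float64(228.2), np.float64(77.4)) 107 [227.1  76.5] [ 0.4509 -0.1481  0.063 ]
screw [ 0.4517 -0.149   0.063 ] (np.float64(228.2), np.float64(77.4)) 44 [218.   83.
[... 1738 characters left out ...]
(169)), (np.uint8(36), np.uint8(95), np.uint8(167)), (np.uint8(40), np.uint8(96), np.uint8(168))] [210 210 209 209 210 216 194 121  88  79  60  93  78  78 100 101 102 102]
286 [(np.uint8(17), np.uint8(52), np.uint8(97)), (np.uint8(18), np.uint8(51), np.uint8(97)), (np.uint8(20), np.uint8(54), np.uint8(100)), (np.uint8(18), np.uint8(55), np.uint8(108)), (np.uint8(48), np.uint8(97), np.uint8(163)), (np.uint8(56), np.uint8(111), np.uint8(181)), (np.uint8(45), np.uint8(101), np.uint8(172)), (np.uint8(39), np.uint8(97), np.uint8(169)), (np.uint8(38), np.uint8(96), np.uint8(167)), (np.uint8(39), np.uint8(95), np.uint8(168))] [212 212 212 212 212 213 220 191 107  85  81  79  97  78  81  97  97  95]
```

Blue's axis sits 0.6 mm ahead of the TCP along tool x, and it is upright. The bore axis is at (0.4919, -0.1791), from the mean of the screws. The move needed is x +9.1 cm and y -0.05 cm.

arm_command(
  moves=[
    [-1,1.1,0,0,0,0,0],
    [-1,2,0,0,0,0,0],
    [-1,2,-0.05,0,0,0,0],
    [-1,2,0,0,0,0,0],
    [-1,1.4,0,0,0,0,0],
    [-1,0.6,0,0,0,0,0],
    [-1,0,0,0.5,0,0,0],
    [-1,0,0,1,0,0,0],
    [-1,0,0,1,0,0,0],
    [-1,0,0,0.5,0,0,0],
    [-1,0,0,0.3,0,0,0],
    [-1,0,0,0,0,0,0],
    [-1,0,0,0,0,0,0],
    [-1,0,0,0,0,0,0],
  ],
)

```text
t: 21.25
eef_pos: [0.4919, -0.1811, 0.1599]
eef_rot: [[0.206, 0.979, 0.001], [0.979, -0.206, -0.0], [0.0, 0.001, -1.0]]
wrist_force: [-0.8, -0.0, -5.9]
opening: 0.0367
```

Run:
```python
from h import *
o=status.get_obs();R=o["eef_rot"];T=o["eef_pos"];d=np.array([.4917,-.1797,T[2]])-T
print(T,o["wrist_force"],o["moment"],(R.T@d*1000).round(2),"mm")
w=rgb("wrist");s=rgb("side")
cv2.imwrite("pics/s5.png",cv2.resize(cv2.cvtColor(np.hstack([s[90:220,280:410],w[150:280,215:345]]),cv2.COLOR_RGB2BGR),None,fx=3,fy=3))
```

```text
[ 0.49189943 -0.18108504  0.15993842] [-0.81140037 -0.03466552 -5.87708633] [-0.08004561  0.04483856 -0.04309619] [ 1.31 -0.48 -0.  ] mm
```

View pics/s5.png

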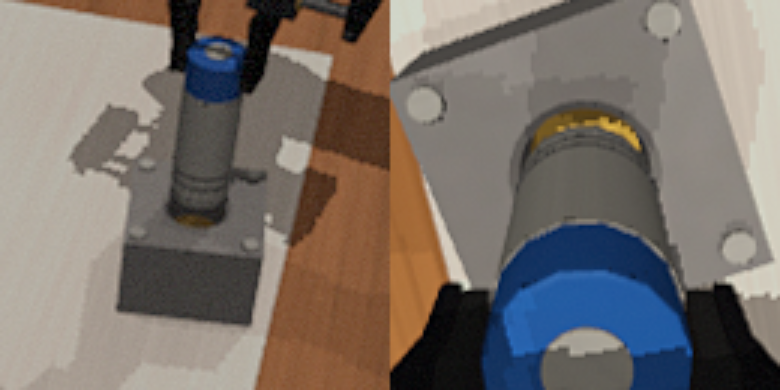

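The cartridge is above the bore, lined up left to right and slightly short in tool x. I'll correct by +1.3 mm in x and -0.5 mm in y, then lower slowly into the mouth.

arm_command(
  moves=[
    [-1,0.13,-0.05,0,0,0,0],
    [-1,0,0,0.2,0,0,0],
    [-1,0,0,0.2,0,0,0],
    [-1,0,0,0.2,0,0,0],
    [-1,0,0,0.15,0,0,0],
    [-1,0,0,0.15,0,0,0],
    [-1,0,0,0.1,0,0,0],
    [-1,0,0,0.1,0,0,0],
    [-1,0,0,0,0,0,0],
  ],
)

```text
t: 22.25
eef_pos: [0.4913, -0.1795, 0.1484]
eef_rot: [[0.206, 0.979, -0.0], [0.979, -0.206, 0.0], [0.0, -0.0, -1.0]]
wrist_force: [-0.9, -0.4, -5.5]
opening: 0.0367
```

arm_command(
  moves=[
    [-1,0,0,0.1,0,0,0],
    [-1,0,0,0.1,0,0,0],
    [-1,0,0,0.1,0,0,0],
    [-1,0,0,0,0,0,0],
  ],
)

```text
t: 22.65
eef_pos: [0.4915, -0.1797, 0.1455]
eef_rot: [[0.206, 0.979, 0.0], [0.979, -0.206, -0.0], [-0.0, 0.0, -1.0]]
wrist_force: [0.8, 0.1, -5.8]
opening: 0.0367
```

The foot is in the bore with no side force. I'll keep going down.

arm_command(
  moves=[
    [-1,0,0,0.15,0,0,0],
    [-1,0,0,0.15,0,0,0],
    [-1,0,0,0.15,0,0,0],
    [-1,0,0,0.15,0,0,0],
    [-1,0,0,0,0,0,0],
  ],
)

```text
t: 23.15
eef_pos: [0.4914, -0.1796, 0.1394]
eef_rot: [[0.206, 0.979, 0.0], [0.979, -0.206, -0.0], [-0.0, 0.0, -1.0]]
wrist_force: [1.0, -0.5, -6.8]
opening: 0.0366
```

arm_command(
  moves=[
    [-1,0,0,0.1,0,0,0],
    [-1,0,0,0.1,0,0,0],
    [-1,0,0,0.1,0,0,0],
    [-1,0,0,0.1,0,0,0],
  ],
)

```text
t: 23.55
eef_pos: [0.4914, -0.1796, 0.1355]
eef_rot: [[0.206, 0.979, 0.0], [0.979, -0.206, -0.0], [0.0, 0.0, -1.0]]
wrist_force: [0.9, -0.2, -5.8]
opening: 0.0365
```

arm_command(
  moves=[
    [-1,0,0,0.1,0,0,0],
    [-1,0,0,0.1,0,0,0],
    [-1,0,0,0.1,0,0,0],
    [-1,0,0,0.1,0,0,0],
  ],
)

```text
t: 23.95
eef_pos: [0.4914, -0.1796, 0.1315]
eef_rot: [[0.206, 0.979, 0.0], [0.979, -0.206, -0.0], [0.0, 0.0, -1.0]]
wrist_force: [1.3, -0.4, -5.1]
opening: 0.0368
```

arm_command(
  moves=[
    [-1,0,0,0.1,0,0,0],
    [-1,0,0,0.1,0,0,0],
    [-1,0,0,0.1,0,0,0],
    [-1,0,0,0.1,0,0,0],
  ],
)

```text
t: 24.35
eef_pos: [0.4916, -0.1798, 0.1283]
eef_rot: [[0.206, 0.979, 0.001], [0.979, -0.206, 0.0], [0.0, 0.0, -1.0]]
wrist_force: [-2.0, -0.3, 3.9]
opening: 0.0364
```

arm_command(
  moves=[
    [-1,0,0,0.1,0,0,0],
    [-1,0,0,0.1,0,0,0],
    [-1,0,0,0.1,0,0,0],
    [-1,0,0,0.1,0,0,0],
  ],
)

```text
t: 24.75
eef_pos: [0.4916, -0.1797, 0.1239]
eef_rot: [[0.206, 0.979, 0.001], [0.979, -0.206, -0.0], [0.0, 0.001, -1.0]]
wrist_force: [-2.0, -0.6, 4.0]
opening: 0.0367
```

Contact came at a foot height of about 0.041 and the drag is steady. The stop should be 9–14 mm below that, so I'll go on in small steps.

arm_command(
  moves=[
    [-1,0,0,0.1,0,0,0],
    [-1,0,0,0.1,0,0,0],
  ],
)

```text
t: 24.95
eef_pos: [0.4916, -0.1797, 0.1216]
eef_rot: [[0.206, 0.979, 0.001], [0.979, -0.206, -0.0], [-0.0, 0.001, -1.0]]
wrist_force: [-1.6, -1.3, 4.5]
opening: 0.0363
```

arm_command(
  moves=[
    [-1,0,0,0.05,0,0,0],
    [-1,0,0,0.05,0,0,0],
  ],
)

```text
t: 25.15
eef_pos: [0.4916, -0.1796, 0.1205]
eef_rot: [[0.206, 0.979, 0.0], [0.979, -0.206, -0.0], [-0.0, 0.001, -1.0]]
wrist_force: [-0.5, -1.1, 3.7]
opening: 0.0367
```

arm_command(
  moves=[
    [-1,0,0,0.05,0,0,0],
    [-1,0,0,0.05,0,0,0],
  ],
)

```text
t: 25.35
eef_pos: [0.4915, -0.1796, 0.1196]
eef_rot: [[0.206, 0.979, 0.0], [0.979, -0.206, -0.0], [-0.0, 0.0, -1.0]]
wrist_force: [-0.3, -1.0, 4.3]
opening: 0.0365
```

arm_command(
  moves=[
    [-1,0,0,0.05,0,0,0],
    [-1,0,0,0.05,0,0,0],
  ],
)

```text
t: 25.55
eef_pos: [0.4915, -0.1796, 0.1186]
eef_rot: [[0.206, 0.979, 0.0], [0.979, -0.206, -0.0], [0.0, 0.0, -1.0]]
wrist_force: [-0.6, -0.6, 4.4]
opening: 0.0365
```

arm_command(
  moves=[
    [-1,0,0,0.05,0,0,0],
    [-1,0,0,0.05,0,0,0],
  ],
)

```text
t: 25.75
eef_pos: [0.4915, -0.1796, 0.1177]
eef_rot: [[0.206, 0.979, 0.0], [0.979, -0.206, -0.0], [0.0, 0.0, -1.0]]
wrist_force: [-0.9, -0.5, 7.3]
opening: 0.0364
```

arm_command(
  moves=[
    [-1,0,0,0.05,0,0,0],
  ],
)

```text
t: 25.85
eef_pos: [0.4916, -0.1797, 0.1177]
eef_rot: [[0.206, 0.979, 0.001], [0.979, -0.206, 0.0], [0.0, 0.001, -1.0]]
wrist_force: [-2.7, -0.6, 10.5]
opening: 0.0366
```

TCP has stalled at 0.1177 while the force climbs, so this looks like the hard stop (12–13 mm of travel). One more small nudge to confirm; the receiver load stays below 25 N.

arm_command(
  moves=[
    [-1,0,0,0.04,0,0,0],
    [-1,0,0,0,0,0,0],
  ],
)

```text
t: 26.05
eef_pos: [0.4917, -0.1797, 0.1177]
eef_rot: [[0.206, 0.979, 0.001], [0.979, -0.206, 0.0], [0.0, 0.001, -1.0]]
wrist_force: [-3.0, -1.5, 11.2]
opening: 0.0367
```

arm_command(
  moves=[
    [-1,0,0,0,0,0,0],
    [-1,0,0,0,0,0,0],
    [-1,0,0,0,0,0,0],
  ],
)

```text
t: 26.35
eef_pos: [0.4917, -0.1797, 0.1177]
eef_rot: [[0.206, 0.979, 0.001], [0.979, -0.206, 0.0], [0.0, 0.001, -1.0]]
wrist_force: [-1.7, -1.2, 10.8]
opening: 0.0368
```

It holds at 10.8 N without moving (about 17 N on the follower, well above the 9 N drag), so it's on the stop. I'll release and retreat.

arm_command(
  moves=[
    [0.6,0,0,0,0,0,0],
    [0.6,0,0,0,0,0,0],
    [0.6,0,0,0,0,0,0],
    [0.6,0,0,0,0,0,0],
    [0.6,0,0,0,0,0,0],
    [0.6,0,0,0,0,0,0],
    [0.6,0,0,0,0,0,0],
    [0.6,0,0,-0.5,0,0,0],
    [0.6,0,0,-1.5,0,0,0],
    [0.6,0,0,-3,0,0,0],
    [0.6,0,0,-3,0,0,0],
    [0.6,0,0,-2,0,0,0],
    [0.6,0,0,0,0,0,0],
    [0.6,-3,0,0,0,0,0],
    [0.6,-3,0,0,0,0,0],
    [0.6,-3,0,0,0,0,0],
    [0.6,-2,0,0,0,0,0],
    [0.6,0,0,0,0,0,0],
    [0.6,0,0,0,0,0,0],
    [0.6,0,0,0,0,0,0],
  ],
)

```text
t: 28.35
eef_pos: [0.4693, -0.2855, 0.2163]
eef_rot: [[0.204, 0.979, -0.0], [0.979, -0.204, 0.001], [0.001, -0.0, -1.0]]
wrist_force: [0.2, 1.2, 0.8]
opening: 0.0696
```

Run:
```python
from h import *
o=status.get_obs();print(o["t"],o["eef_pos"],o["wrist_force"],o["opening"])
t=rgb("top");s=rgb("side")
for n,P in(("side",(.4919,-.1791,.139)),("top",(.4919,-.1791,.139)),("side",(.5465,.2345,.114)),("top",(.5465,.2345,.114))): print(n,proj(n,P).round(1))
cv2.imwrite("pics/end.png",cv2.resize(cv2.cvtColor(np.vstack([t[100:330,80:480],s[120:400,70:470]]),cv2.COLOR_RGB2BGR),None,fx=1.17,fy=1.17))
```

```text
28.35 [ 0.46926116 -0.28554333  0.21633307] [0.16277956 1.21236936 0.76373602] 0.06964072929517719
side [[350.6 126.4]]
top [[390.9 275.6]]
side [[253.7 306. ]]
top [[127.8 241.7]]
```

View pics/end.png

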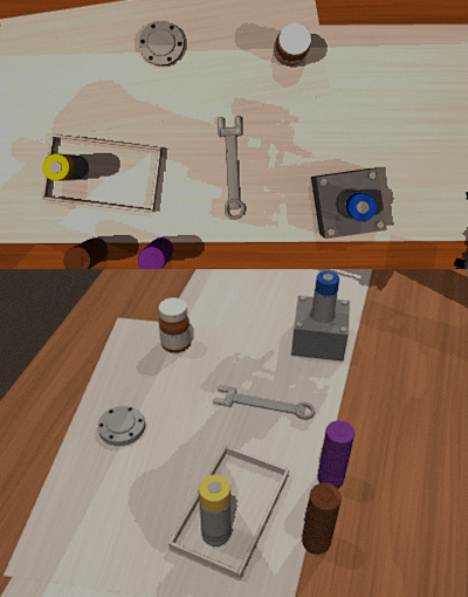

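Blue is upright in the bore at top-view (389,277), where (391,276) was predicted. Yellow stands in the tray at (128,242), and the bystanders haven't moved.

```bash
python3 -c "
from rig import sign_off
print(sign_off())"
```

```text
the job is handed in; nothing more can be done
None
```

The blue-capped cartridge is the heavier one. It now stands upright in the receiver with the follower fully home, and I handed the job in at about 28 s.

- **Weighing:** I lifted blue clear of the tray (about 5.8 N, or 0.58 kg) and set it back. Then I lifted yellow (about 3.0 N, or 0.31 kg) and set it back in its place.
- **Fitting:** Blue touched the follower with its underside about 41 mm above the bench, and I pressed it down about 12–13 mm to the stop. There the tool held still at z = 0.1177 m under roughly 17 N, which is above the 9 N drag and below the 35 N limit. That puts its underside at about 29 mm, inside the stated 20–34 mm range.
- **Last checks:** After release the gripper was clear, with near-zero wrist force. Both camera views show blue upright in the bore within about 2 pixels of where it was predicted, and yellow standing in the tray. The jar, wrench, flange and the brown and purple look-alikes look unmoved.

No check failed. The top and side cameras disagreed by 2–4 mm on positions, so I set the final alignment from the wrist camera.

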